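# Sort the turned and jointed stand parts into their tins

### The job

Sort the five loose bare-wood stand parts into the metal tins on the bench: lay both rails flat in the long undivided tin, lengthways and side by side; stand the two turned feet upright in the two-bay tin, one in each bay, the same way up as they stand now; lay the round rosette face up in the round tin. Leave every part resting on the floor of its tin, and do not disturb the hammer or the jar of brushes.

Things in the scene. Friction and masses are not known exactly. Their poses are not given: they have to be found in the camera images.
- long_rail: bare pale wood. Straight rail lying on the bench: 70 x 16 x 22 mm (length, width, height) plus a thin 10 mm tenon at each end, 90 mm over all. Origin: centre of its underside; x along its length, z up. About 30 g. Belongs in the long undivided tin.
- short_rail: bare pale wood. The shorter rail: 46 x 16 x 22 mm plus a thin 10 mm tenon at each end, 66 mm over all. Origin: centre of its underside; x along its length, z up. About 25 g. Belongs in the long undivided tin.
- tall_foot: bare pale wood. Turned foot, standing, 60 mm tall: base 30 mm across (up to 12 mm height), narrow neck, then a straight belt 28 mm across from 28 to 46 mm height (grip here), small head 20 mm across. Origin: centre of its underside, z up its axis. About 40 g. Belongs in a bay of the two-bay tin.
- bun_foot: bare pale wood. Squat turned foot, standing, 36 mm tall: base 26 mm across, straight belt 34 mm across from 8 to 24 mm height (grip here), head 20 mm across. Origin: centre of its underside, z up its axis. About 35 g. Belongs in a bay of the two-bay tin.
- rosette: bare pale wood. Flat round rosette lying face up: disc 44 mm across and 12 mm thick, with a boss about 22 mm across in the middle of its face, 18 mm high in all. Origin: centre of its underside, z up. About 30 g. Belongs in the round tin.
- rail_tin: Undivided rectangular bare sheet-metal tin fixed to the bench, open on top, wall and floor 4 mm thick, 18 mm high in all (inner floor 4 mm above the bench). Origin: centre of its underside, z up. Outside 118 mm along its x, 148 mm along its y; inside 110 x 140 mm. The rails lie along its y (long way), side by side in x.
- bay_tin: Rectangular two-bay bare sheet-metal tin fixed to the bench, open on top, wall and floor 4 mm thick, 18 mm high in all (inner floor 4 mm above the bench). Origin: centre of its underside, z up. Outside 88 mm along its x, 172 mm along its y; one 4 mm cross wall at its middle makes two square bays 80 x 80 mm, centred at y = +42 and -42 mm. One foot stands in each; either may take either.
- round_tin: Round bare sheet-metal tin fixed to the bench, open on top, wall and floor 4 mm thick, 18 mm high in all (inner floor 4 mm above the bench). Origin: centre of its underside, z up. Outside 118 mm, inside 110 mm across.
- hammer: Bystander: loose hammer with a 240 mm handle lying on the far part of the bench, about 350 g. Leave alone. Origin: underside, x along its handle.
- brush_jar: Bystander: loose white jar, 68 mm across and 80 mm tall, with three brushes standing up to about 165 mm, on the far part of the bench. Leave alone. Origin: centre of its underside, z up.
There are look-alikes about, which are no part of the job. Leave any blue or yellow look-alike of the long_rail alone. What is shaped like the short_rail but turquoise or yellow is not meant.

How it is judged:
By the outcome, as a careful person would: the job done as asked, in the order asked, and still so for the second after the job is handed in, with the robot touching nothing.
It also fails if it takes over 128 s, if anything falls off the work surface, if the arm or the gripper's body presses on something with over 40 N, if the wrist force passes 120 N, or if a joint passes its speed limit or range.

### The arm

A 6-joint arm with a two-finger parallel gripper is mounted at the origin on the work surface. World frame = base frame: x ahead of the robot, y to its left, z up, the work surface at z = 0. Lengths are in m, angles in degrees, forces in N, time in s.
With the tool pointing down it reaches from about 0.4 to 0.825 m from the base axis. Payload 7 kg.
Tool frame: the origin (TCP) lies on the centre line of the jaws, within the pads' length; the fingertips stand 11 mm ahead of it and the grasp point (between the pads) lies 8 mm behind it; z points along the fingers, y is the direction in which the jaws open and shut (so a half turn about z gives the same grasp; the last joint's range is limited). The gripper opens to 88 mm and grips with 3 to 60 N. Pads are 19 mm wide; open, the fingers measure 130 mm over their backs; the gripper's body (78 mm by 193 mm) begins 47 mm behind the grasp point.
Start: joints at [87.897, 20.546, 0.682, 0, -70.136, -16.507], TCP at [0.215, 0.64, 0.238] pointing down, gripper open.
Joint ranges: [-176.03, 176.03], [-82.01, 121.73], [-58.28, 71.71], [-173.87, 95.51], [-174.79, -0.11], [-173.66, 173.66]. Speed limits (degrees/s): [136.94, 136.94, 172.46, 180, 180, 180].

### API

Orientations are given as [roll, pitch, yaw] about the fixed x, y, z axes, in that order (R = Rz(yaw) Ry(pitch) Rx(roll)).
In Python, from plant import ctrl, cams, order gives the robot as it stands.
- The arm moves only by the tool jog_arm, never from a script. Its argument "motion" is a list of rows, each an object with "offset": the shift along the tool's x, y, z in mm, a list of three; "roll": the turn about the tool's z in rad; "hand": the finger opening in mm, from 0 to 87.6. A call has 1 to 20 rows; each row is the pose to reach, as a shift and turn from the pose commanded when the call began, along the tool's axes at that moment; what a row does not reach only later rows make up. A row lasts 1/12 s, in which the tool goes at most 41.7 mm and 7.16 degrees, less where a joint would pass 70% of its speed; a pose out of reach is approached as far as the arm can. A call with a gripper value outside its range is refused whole. The fingers move at their own pace and stop on an object; the grip force is fixed at half the most. Time passes only in rows, so rows that repeat a pose let the fingers close. It gives the time, the measured TCP pose, the force and the opening at its end, in the units of the state.
- ctrl.get_obs(): the state, without advancing time (a new reading comes with each control period).
- cams.snapshot(name): name is "scene" or "top"; returns a dict with "img" (480x640x3 uint8, red, green, blue), "K" (3x3 intrinsics, pixels), "cam_to_world" (4x4, takes a point from camera to world coordinates). Camera axes: x right, y down, z forward; pixel columns grow to the right and rows downward; lengths in m; the calibration is good to about 2 mm. A picture is of the moment at which its call begins. There is no depth.
- order.close_job(): hands the job in, once; it reports no verdict.
The state is a dict: "clock": time; "joint_pos": joint angles; "qvel": joint speeds; "tau": joint torques, N m; "tool_pos": TCP position; "orientation": TCP orientation; "force": force on the tool from outside, world axes, zero at the start; "moment": the same for the moment, N m; "opening": finger opening in m.
Only numpy, scipy, OpenCV 4.12 (cv2) and the standard library are available. Lean on these libraries where they do the work, as an engineer would, in place of code of your own. Each camera call takes 0.05 s, during which the arm holds its last target. There are 200 camera calls.

## Working session

There is one attempt and no reset: what is moved stays moved. The work goes in short steps, Python scripts to look and compute and a tool call to move; the robot and the scene stay as the last step left them, time stands still between calls to the robot, and variables do not carry over. Pictures are saved under pics/ and viewed, about 12 in all and at most 16, crops included, and the job is handed in when it is done.

Besides the shell and the picture viewer there is one more tool, called by a JSON object that holds its "fn" and its "kwargs", one argument or row to a line. jog_arm: Moves the arm, as the interface text tells. Its arguments: {"type":"object","properties":{"motion":{"type":"array"}},"required":["motion"]}

```bash
mkdir -p pics; cat > h.py <<'E'
import numpy as np,cv2
from plant import ctrl,cams,order
def snap(n,f=None):
    s=cams.snapshot(n)
    if f: cv2.imwrite(f'pics/{f}.png',s['img'][:,:,::-1])
    return s
def ray(s,u,v,z):
    d=np.linalg.inv(s['K'])@[u,v,1]; M=np.array(s['cam_to_world']); d=M[:3,:3]@d; o=M[:3,3]
    return o+d*(z-o[2])/d[2]
def proj(s,p):
    M=np.linalg.inv(s['cam_to_world']); q=s['K']@(M[:3,:3]@p+M[:3,3]); return q[:2]/q[2]
E
python3 - <<'E'
from h import *
for n in('scene','top'):
    s=snap(n,n+'1'); print(n,np.round(s['K'],1).tolist(),np.round(s['cam_to_world'],3).tolist())
print(ctrl.get_obs())
E
```

```text
scene [[610.8, 0.0, 321.3], [0.0, 610.8, 235.9], [0.0, 0.0, 1.0]] [[0.78, 0.511, -0.361, 1.035], [0.626, -0.644, 0.441, -0.589], [-0.007, -0.57, -0.822, 1.132], [0.0, 0.0, 0.0, 1.0]]
top [[435.3, 0.0, 320.7], [0.0, 435.3, 247.3], [0.0, 0.0, 1.0]] [[0.028, -0.984, 0.176, 0.385], [-0.999, -0.024, 0.022, -0.014], [-0.017, -0.176, -0.984, 0.838], [0.0, 0.0, 0.0, 1.0]]
{'clock': 0.1, 'joint_pos': array([ 8.78962087e+01,  2.05882671e+01,  6.39808757e-01, -1.88027580e-02,
       -7.01361429e+01, -1.65090830e+01]), 'qvel': array([-0.01862681, -0.05142853,  0.16709822,  0.13316486,  0.03923219,
       -0.05111023]), 'tau': array([-1.79305891e-03, -5.84162343e+01,  2.93750167e+01,  7.01559797e+00,
        1.01114748e-02, -4.79891276e-05]), 'tool_pos': array([0.21530044, 0.63930041, 0.23670842]), 'orientation': array([ 1.79913863e+02, -7.09524695e-03, -1.86192709e+01]), 'force': array([0.08503081, 0.01308738, 0.59501545]), 'moment': array([-0.02049119, -0.0174852 ,  0.01712562]), 'opening': 0.0873526225753548}
```

View pics/scene1.png

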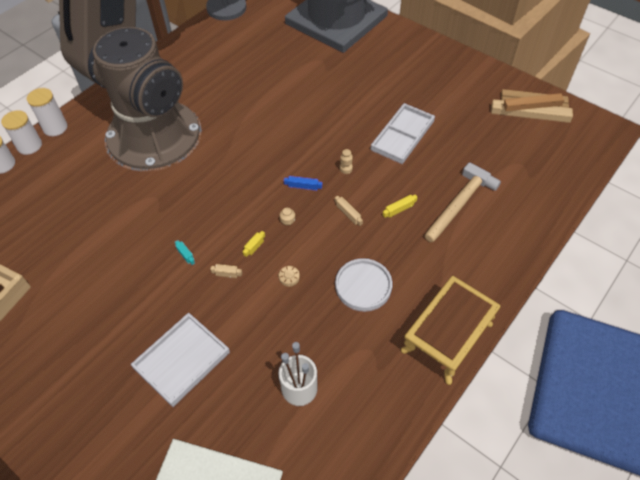

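View pics/top1.png

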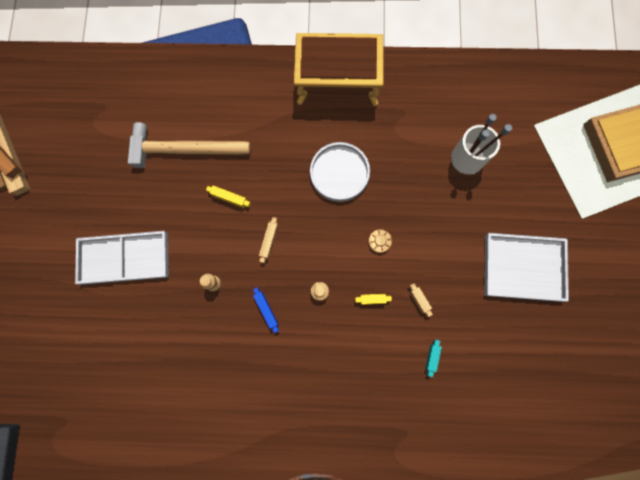

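Bare wood parts in top: long_rail (268,240), short_rail (421,300), tall_foot (210,283), bun_foot (320,291), rosette (380,241). The look-alikes are yellow (228,196) and (373,299), blue (265,310) and turquoise (434,358). Tins: bay (122,258), round (340,172), rail (527,268).

```bash
cat >> h.py <<'E'
def mask(s,kind):
    h=cv2.cvtColor(s['img'],cv2.COLOR_RGB2HSV)
    if kind=='wood': m=cv2.inRange(h,(8,50,130),(22,170,255))
    else: m=cv2.inRange(h,(0,0,90),(180,45,255))
    return cv2.morphologyEx(m,cv2.MORPH_CLOSE,np.ones((3,3)))
def blobs(s,kind,z,amin=60,amax=12000):
    out=[]
    for c in cv2.findContours(mask(s,kind),cv2.RETR_EXTERNAL,cv2.CHAIN_APPROX_NONE)[0]:
        c=cv2.convexHull(c); M=cv2.moments(c)
        if not amin<M['m00']<amax: continue
        u,v=M['m10']/M['m00'],M['m01']/M['m00']; p=ray(s,u,v,z)
        t=.5*np.arctan2(2*M['mu11'],M['mu20']-M['mu02']); 
        q=ray(s,u+15*np.cos(t),v+15*np.sin(t),z)-p
        pts=np.array([ray(s,*x[0],z)[:2] for x in c]); r=cv2.minAreaRect((pts*1000).astype(np.float32))
        out.append((u,v,p,np.degrees(np.arctan2(q[1],q[0]))%180,r,M['m00']))
    return out
E
python3 - <<'E'
from h import *
for n in('scene','top'):
    s=snap(n)
    for k in('wood','metal'):
        print(n,k)
        for u,v,p,t,r,a in blobs(s,k,.011):
            if .25<p[0]<.85 and abs(p[1])<.62: print(f'{u:.0f},{v:.0f} A{a:.0f}',np.round(p[:2],4),f'yaw {t:.1f}',np.round(r[1],1),f'{r[2]:.1f}',[np.round(ray(s,u,v,z)[:2],4).tolist() for z in(.018,.03)])
E
```

```text
scene wood
289,275 A362 [ 0.5517 -0.1105] yaw 1.7 [45.1 52.7] 39.9 [[0.5547, -0.1134], [0.5599, -0.1186]]
226,270 A344 [ 0.4373 -0.1854] yaw 29.5 [70.8 31.6] 30.7 [[0.441, -0.1879], [0.4474, -0.1922]]
256,236 A100 [ 0.4293 -0.0793] yaw 75.8 [55.6 17.7] 69.4 [[0.4331, -0.0825], [0.4395, -0.088]]
287,215 A208 [0.4461 0.0088] yaw 145.4 [35.7 49.6] 62.5 [[0.4497, 0.005], [0.456, -0.0013]]
349,209 A332 [0.5458 0.11  ] yaw 164.5 [ 26.1 100.6] 74.8 [[0.5488, 0.1056], [0.5541, 0.0982]]
402,201 A182 [0.6278 0.2069] yaw 64.0 [91.4 20.3] 60.1 [[0.6304, 0.2019], [0.6347, 0.1934]]
453,209 A884 [0.7325 0.2603] yaw 90.7 [ 27.7 226.7] 0.8 [[0.7344, 0.255], [0.7377, 0.2459]]
346,161 A246 [0.4511 0.2242] yaw 128.6 [29.4 78.1] 37.1 [[0.4547, 0.2192], [0.461, 0.2105]]
scene metal
210,465 A3050 [ 0.697  -0.4963] yaw 32.4 [220.6  69.4] 38.6 [[0.6991, -0.4968], [0.7027, -0.4978]]
297,378 A1642 [ 0.715  -0.2761] yaw 141.6 [ 73.6 105. ] 39.0 [[0.717, -0.2781], [0.7204, -0.2814]]
180,359 A4707 [ 0.5088 -0.3887] yaw 82.2 [152.9 128.5] 87.4 [[0.5121, -0.3899], [0.5177, -0.392]]
363,284 A2364 [ 0.69   -0.0289] y
[... 802 characters left out ...]
, 0.2559]]
620,139 A2421 [ 0.768 -0.587] yaw 2.9 [132.9 104.4] 16.7 [[0.7647, -0.5822], [0.7592, -0.5739]]
top metal
527,267 A5160 [ 0.5046 -0.3884] yaw 80.7 [153.2 122.4] 87.1 [[0.5036, -0.3853], [0.5019, -0.3798]]
121,257 A4270 [0.5036 0.3909] yaw 98.0 [ 92.2 179.7] 6.3 [[0.5026, 0.3874], [0.5009, 0.3816]]
339,171 A2743 [ 0.6882 -0.0286] yaw 91.2 [121.2 117.8] 1.2 [[0.6857, -0.0284], [0.6813, -0.0282]]
475,149 A1614 [ 0.7404 -0.2987] yaw 139.3 [ 73.8 112.2] 44.4 [[0.7374, -0.2963], [0.7322, -0.2921]]
136,143 A545 [0.7385 0.3853] yaw 177.7 [29.  91.2] 88.0 [[0.7355, 0.3819], [0.7304, 0.3761]]
597,151 A9128 [ 0.7414 -0.5392] yaw 169.3 [210.  236.9] 22.8 [[0.7384, -0.5347], [0.7332, -0.5271]]
```

```bash
python3 - <<'E'
import cv2
i=cv2.imread('pics/top1.png')[180:380,180:460]
cv2.imwrite('pics/crop1.png',cv2.resize(i,(784,560),interpolation=cv2.INTER_CUBIC))
E
```

```text
(no output)
```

View pics/crop1.png

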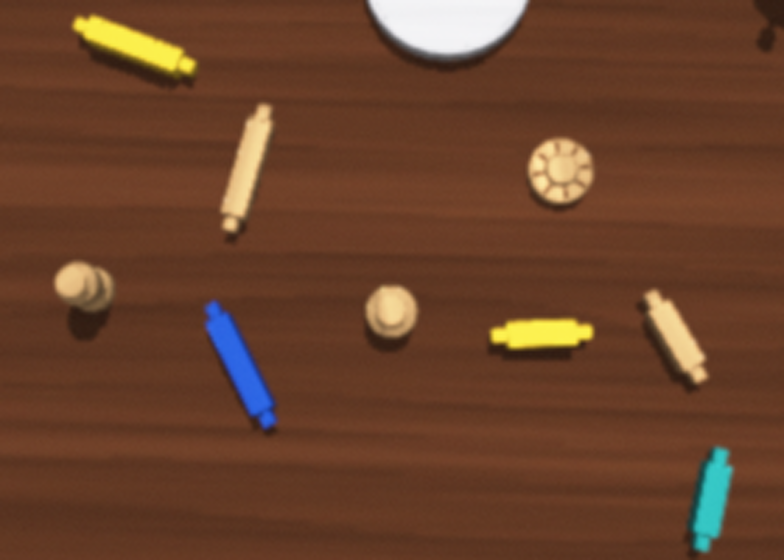

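The crop confirms it: the only pale rails are the long one (crop 247,168) and the short one (crop 675,337). Blue, turquoise and both yellows are look-alikes. The two views agree within about 3 mm.

```bash
cat > go.py <<'E'
import sys; from h import *
# usage: go.py x y z yaw (m,deg) ... : offsets from the measured pose now
o=ctrl.get_obs(); P=np.array(o['tool_pos']); y=o['orientation'][2]
print('clock',round(o['clock'],2),'pos',np.round(P,4),'rpy',np.round(o['orientation'],1),'open',round(o['opening']*1000,1),'F',np.round(o['force'],1),'j',np.round(o['joint_pos'],0))
a=[float(v) for v in sys.argv[1:]]
c,s=np.cos(np.radians(y)),np.sin(np.radians(y))
for i in range(0,len(a),4):
    d=(np.array(a[i:i+3])-P)*1000
    print('offset',np.round([c*d[0]+s*d[1],s*d[0]-c*d[1],-d[2]],1).tolist(),'roll',round(float(np.radians((y-a[i+3]+180)%360-180)),3))
E
python3 go.py .546 .109 .10 -14 .546 .109 .015 -14
```

```text
clock 0.2 pos [0.2153 0.6394 0.237 ] rpy [179.9  -0.  -18.6] open 87.2 F [ 0.5 -0.2  0.1] j [ 88.  21.   1.  -0. -70. -17.]
offset [482.7, 397.1, 137.0] roll -0.081
offset [482.7, 397.1, 222.0] roll -0.081
```

{"fn": "jog_arm", "kwargs": {
  "motion": [
    {"offset":[483,397,137],"roll":-0.08,"hand":50},
    {"offset":[483,397,137],"roll":-0.08,"hand":50},
    {"offset":[483,397,137],"roll":-0.08,"hand":50},
    {"offset":[483,397,137],"roll":-0.08,"hand":50},
    {"offset":[483,397,137],"roll":-0.08,"hand":50},
    {"offset":[483,397,137],"roll":-0.08,"hand":50},
    {"offset":[483,397,137],"roll":-0.08,"hand":50},
    {"offset":[483,397,137],"roll":-0.08,"hand":50},
    {"offset":[483,397,137],"roll":-0.08,"hand":50},
    {"offset":[483,397,137],"roll":-0.08,"hand":50},
    {"offset":[483,397,137],"roll":-0.08,"hand":50},
    {"offset":[483,397,137],"roll":-0.08,"hand":50},
    {"offset":[483,397,137],"roll":-0.08,"hand":50},
    {"offset":[483,397,137],"roll":-0.08,"hand":50},
    {"offset":[483,397,137],"roll":-0.08,"hand":50},
    {"offset":[483,397,137],"roll":-0.08,"hand":50},
    {"offset":[483,397,137],"roll":-0.08,"hand":50},
    {"offset":[483,397,137],"roll":-0.08,"hand":50},
    {"offset":[483,397,137],"roll":-0.08,"hand":50},
    {"offset":[483,397,137],"roll":-0.08,"hand":50}
  ]
}}

```text
clock: 1.87
tool_pos: [0.5463, 0.1102, 0.1009]
orientation: [-180.0, -0.0, -14.0]
force: [0.1, -0.2, 0.4]
opening: 0.0502
```

```bash
python3 go.py .546 .109 .015 -14; python3 -c "
from h import *
snap('scene','scene2')
i=cv2.imread('pics/scene2.png')[60:360,180:500];cv2.imwrite('pics/c2.png',cv2.resize(i,(640,600)))"
```

```text
clock 1.87 pos [0.5463 0.1102 0.1009] rpy [-180.   -0.  -14.] open 50.2 F [ 0.1 -0.2  0.4] j [ 32.  17. -24.  -0. -49.  45.]
offset [0.0, 1.2, 85.9] roll 0.001
```

View pics/c2.png

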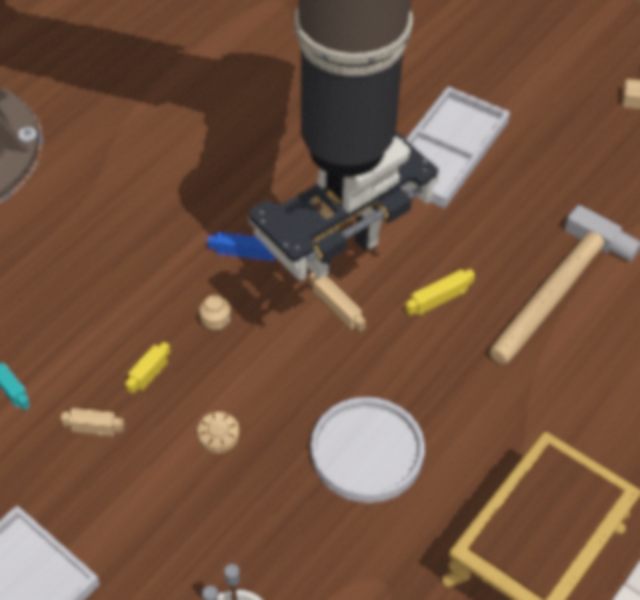

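The gripper hangs over the long rail (crop 337,300) with nothing beside it. I'll go down and close.

{"fn": "jog_arm", "kwargs": {
  "motion": [
    {"offset":[0,1,40],"roll":0,"hand":50},
    {"offset":[0,1,65],"roll":0,"hand":50},
    {"offset":[0,1,80],"roll":0,"hand":50},
    {"offset":[0,1,86],"roll":0,"hand":50},
    {"offset":[0,1,86],"roll":0,"hand":50},
    {"offset":[0,1,86],"roll":0,"hand":50},
    {"offset":[0,1,86],"roll":0,"hand":8},
    {"offset":[0,1,86],"roll":0,"hand":8},
    {"offset":[0,1,86],"roll":0,"hand":8},
    {"offset":[0,1,86],"roll":0,"hand":8},
    {"offset":[0,1,86],"roll":0,"hand":8},
    {"offset":[0,1,86],"roll":0,"hand":8},
    {"offset":[0,1,86],"roll":0,"hand":8},
    {"offset":[0,1,86],"roll":0,"hand":8}
  ]
}}

```text
clock: 3.08
tool_pos: [0.5463, 0.1083, 0.0148]
orientation: [-180.0, -0.0, -14.0]
force: [-2.4, -1.1, 3.6]
opening: 0.0157
```

```bash
python3 - <<'E'
from h import *
t=np.radians(-2.9); c=np.array([.506,-.389])
for x in(-.022,.022): print(c+x*np.array([np.cos(t),np.sin(t)]))
t=np.radians(6.3); c=np.array([.504,.389])
for y in(-.042,.042): print(c+y*np.array([-np.sin(t),np.cos(t)]))
E
python3 go.py .546 .109 .10 -14
```

```text
[ 0.48402817 -0.38788696]
[ 0.52797183 -0.39011304]
[0.50860884 0.34725364]
[0.49939116 0.43074636]
clock 3.08 pos [0.5463 0.1083 0.0148] rpy [-180.   -0.  -14.] open 15.7 F [-2.4 -1.1  3.6] j [ 31.  24. -29.   0. -37.  45.]
offset [-0.5, -0.6, -85.2] roll -0.0
```

```bash
python3 go.py .484 -.388 .10 -92.9
```

```text
clock 3.08 pos [0.5463 0.1083 0.0148] rpy [-180.   -0.  -14.] open 15.7 F [-2.4 -1.1  3.6] j [ 31.  24. -29.   0. -37.  45.]
offset [59.8, 496.6, -85.2] roll 1.377
```

{"fn": "jog_arm", "kwargs": {
  "motion": [
    {"offset":[0,0,-30],"roll":0,"hand":8},
    {"offset":[0,0,-60],"roll":0,"hand":8},
    {"offset":[0,0,-85],"roll":0,"hand":8},
    {"offset":[60,496,-85],"roll":1.377,"hand":8},
    {"offset":[60,496,-85],"roll":1.377,"hand":8},
    {"offset":[60,496,-85],"roll":1.377,"hand":8},
    {"offset":[60,496,-85],"roll":1.377,"hand":8},
    {"offset":[60,496,-85],"roll":1.377,"hand":8},
    {"offset":[60,496,-85],"roll":1.377,"hand":8},
    {"offset":[60,496,-85],"roll":1.377,"hand":8},
    {"offset":[60,496,-85],"roll":1.377,"hand":8},
    {"offset":[60,496,-85],"roll":1.377,"hand":8},
    {"offset":[60,496,-85],"roll":1.377,"hand":8},
    {"offset":[60,496,-85],"roll":1.377,"hand":8},
    {"offset":[60,496,-85],"roll":1.377,"hand":8},
    {"offset":[60,496,-85],"roll":1.377,"hand":8},
    {"offset":[60,496,-85],"roll":1.377,"hand":8},
    {"offset":[60,496,-85],"roll":1.377,"hand":8},
    {"offset":[60,496,-85],"roll":1.377,"hand":8},
    {"offset":[60,496,-85],"roll":1.377,"hand":8}
  ]
}}

```text
clock: 4.75
tool_pos: [0.4846, -0.3863, 0.0996]
orientation: [180.0, 0.0, -92.8]
force: [0.5, 0.4, 0.4]
opening: 0.0157
```

```bash
python3 go.py .484 -.388 .020 -92.9; python3 -c "
from h import *
for n in('scene','top'): snap(n,n+'3')
a=cv2.imread('pics/scene3.png')[240:440,80:280];b=cv2.imread('pics/top3.png')[170:370,420:620]
cv2.imwrite('pics/c3.png',cv2.resize(np.hstack([a,b]),(800,400)))"
```

```text
clock 4.75 pos [ 0.4846 -0.3863  0.0996] rpy [180.    0.  -92.8] open 15.7 F [0.5 0.4 0.4] j [-21.  22. -16.  -0. -51.  18.]
offset [1.7, 0.5, 79.6] roll 0.001
```

View pics/c3.png

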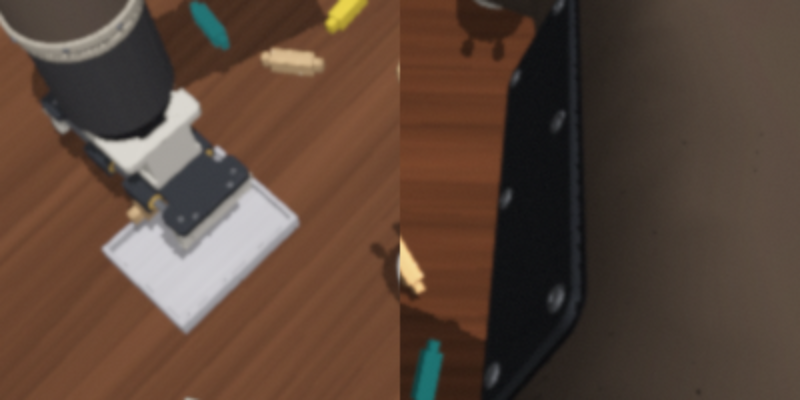

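The rail (crop 138,213) is still gripped above the tin. I'll lower it.

{"fn": "jog_arm", "kwargs": {
  "motion": [
    {"offset":[2,0,30],"roll":0,"hand":8},
    {"offset":[2,0,55],"roll":0,"hand":8},
    {"offset":[2,0,70],"roll":0,"hand":8},
    {"offset":[2,0,77],"roll":0,"hand":8},
    {"offset":[2,0,80],"roll":0,"hand":8},
    {"offset":[2,0,80],"roll":0,"hand":8},
    {"offset":[2,0,80],"roll":0,"hand":8}
  ]
}}

```text
clock: 5.43
tool_pos: [0.4851, -0.3894, 0.0205]
orientation: [-179.9, -0.0, -92.9]
force: [-0.5, 0.0, -0.4]
opening: 0.0159
```

{"fn": "jog_arm", "kwargs": {
  "motion": [
    {"offset":[0,0,1],"roll":0,"hand":8},
    {"offset":[0,0,1],"roll":0,"hand":22},
    {"offset":[0,0,1],"roll":0,"hand":22},
    {"offset":[0,0,1],"roll":0,"hand":22},
    {"offset":[0,0,1],"roll":0,"hand":22},
    {"offset":[0,0,-15],"roll":0,"hand":22},
    {"offset":[0,0,-40],"roll":0,"hand":22},
    {"offset":[0,0,-80],"roll":0,"hand":22},
    {"offset":[0,0,-80],"roll":0,"hand":22},
    {"offset":[0,0,-80],"roll":0,"hand":22}
  ]
}}

```text
clock: 6.27
tool_pos: [0.4858, -0.3902, 0.1026]
orientation: [-179.7, -0.1, -92.9]
force: [-0.7, -0.2, -0.7]
opening: 0.0219
```

```bash
python3 go.py .438 -.1865 .10 -149.4 .438 -.1865 .10 30.6
```

```text
clock 6.27 pos [ 0.4858 -0.3902  0.1026] rpy [-1.797e+02 -1.000e-01 -9.290e+01] open 21.9 F [-0.7 -0.2 -0.7] j [-21.  22. -16.   0. -51.  18.]
offset [-201.1, 58.1, 2.6] roll 0.986
offset [-201.1, 58.1, 2.6] roll -2.156
```

{"fn": "jog_arm", "kwargs": {
  "motion": [
    {"offset":[-201,58,2],"roll":0.986,"hand":50},
    {"offset":[-201,58,2],"roll":0.986,"hand":50},
    {"offset":[-201,58,2],"roll":0.986,"hand":50},
    {"offset":[-201,58,2],"roll":0.986,"hand":50},
    {"offset":[-201,58,2],"roll":0.986,"hand":50},
    {"offset":[-201,58,2],"roll":0.986,"hand":50},
    {"offset":[-201,58,2],"roll":0.986,"hand":50},
    {"offset":[-201,58,2],"roll":0.986,"hand":50},
    {"offset":[-201,58,2],"roll":0.986,"hand":50},
    {"offset":[-201,58,2],"roll":0.986,"hand":50},
    {"offset":[-201,58,2],"roll":0.986,"hand":50},
    {"offset":[-201,58,2],"roll":0.986,"hand":50}
  ]
}}

```text
clock: 7.27
tool_pos: [0.4362, -0.1858, 0.0972]
orientation: [180.0, -0.0, -149.3]
force: [0.3, -1.1, 0.6]
opening: 0.0501
```

```bash
python3 go.py .438 -.1865 .015 -149.4; python3 -c "
from h import *
for n in('scene','top'): snap(n,n+'4')
a=cv2.imread('pics/scene4.png')[200:400,100:300];b=cv2.imread('pics/top4.png')[180:380,400:600]
cv2.imwrite('pics/c4.png',cv2.resize(np.hstack([a,b]),(800,400)))"
```

```text
clock 7.27 pos [ 0.4362 -0.1858  0.0972] rpy [ 180.    -0.  -149.3] open 50.1 F [ 0.3 -1.1  0.6] j [  1.  10. -35.  -0. -45. -60.]
offset [-1.2, -1.5, 82.2] roll 0.001
```

View pics/c4.png

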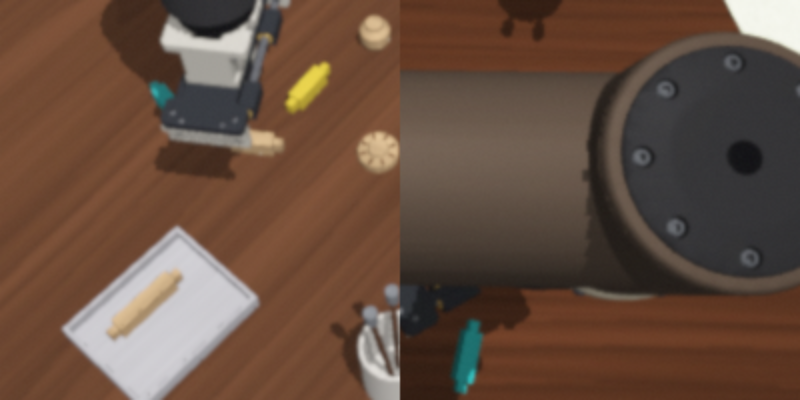

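The long rail lies flat in the tin (crop 145,303). The gripper is over the pale short rail, with turquoise clear of the fingers.

{"fn": "jog_arm", "kwargs": {
  "motion": [
    {"offset":[-1,-1,40],"roll":0,"hand":50},
    {"offset":[-1,-1,65],"roll":0,"hand":50},
    {"offset":[-1,-1,78],"roll":0,"hand":50},
    {"offset":[-1,-1,83],"roll":0,"hand":50},
    {"offset":[-1,-1,83],"roll":0,"hand":50},
    {"offset":[-1,-1,83],"roll":0,"hand":50},
    {"offset":[-1,-1,83],"roll":0,"hand":8},
    {"offset":[-1,-1,83],"roll":0,"hand":8},
    {"offset":[-1,-1,83],"roll":0,"hand":8},
    {"offset":[-1,-1,83],"roll":0,"hand":8},
    {"offset":[-1,-1,83],"roll":0,"hand":8},
    {"offset":[-1,-1,83],"roll":0,"hand":8},
    {"offset":[-1,-1,83],"roll":0,"hand":8},
    {"offset":[-1,-1,83],"roll":0,"hand":8}
  ]
}}

```text
clock: 8.53
tool_pos: [0.4379, -0.1861, 0.0148]
orientation: [-180.0, 0.0, -149.4]
force: [-1.8, 1.2, 5.6]
opening: 0.0156
```

```bash
python3 go.py .528 -.390 .10 -92.9
```

```text
clock 8.53 pos [ 0.4379 -0.1861  0.0148] rpy [-180.     0.  -149.4] open 15.6 F [-1.8  1.2  5.6] j [  1.  18. -39.   0. -33. -60.]
offset [26.3, -221.4, -85.2] roll -0.986
```

{"fn": "jog_arm", "kwargs": {
  "motion": [
    {"offset":[0,0,-30],"roll":0,"hand":8},
    {"offset":[0,0,-60],"roll":0,"hand":8},
    {"offset":[0,0,-85],"roll":0,"hand":8},
    {"offset":[26,-222,-85],"roll":-0.986,"hand":8},
    {"offset":[26,-222,-85],"roll":-0.986,"hand":8},
    {"offset":[26,-222,-85],"roll":-0.986,"hand":8},
    {"offset":[26,-222,-85],"roll":-0.986,"hand":8},
    {"offset":[26,-222,-85],"roll":-0.986,"hand":8},
    {"offset":[26,-222,-85],"roll":-0.986,"hand":8},
    {"offset":[26,-222,-85],"roll":-0.986,"hand":8},
    {"offset":[26,-222,-85],"roll":-0.986,"hand":8},
    {"offset":[26,-222,-85],"roll":-0.986,"hand":8},
    {"offset":[26,-222,-85],"roll":-0.986,"hand":8},
    {"offset":[26,-222,-85],"roll":-0.986,"hand":8},
    {"offset":[26,-222,-85],"roll":-0.986,"hand":8}
  ]
}}

```text
clock: 9.78
tool_pos: [0.5284, -0.39, 0.0997]
orientation: [-180.0, -0.0, -93.1]
force: [-0.2, -0.6, 0.6]
opening: 0.0158
```

```bash
python3 go.py .5285 -.390 .020 -92.9
```

```text
clock 9.78 pos [ 0.5284 -0.39    0.0997] rpy [-180.    -0.   -93.1] open 15.8 F [-0.2 -0.6  0.6] j [-19.  25. -11.   0. -53.  16.]
offset [-0.1, -0.1, 79.7] roll -0.003
```

{"fn": "jog_arm", "kwargs": {
  "motion": [
    {"offset":[0,0,30],"roll":0,"hand":8},
    {"offset":[0,0,55],"roll":0,"hand":8},
    {"offset":[0,0,70],"roll":0,"hand":8},
    {"offset":[0,0,77],"roll":0,"hand":8},
    {"offset":[0,0,80],"roll":0,"hand":8},
    {"offset":[0,0,80],"roll":0,"hand":8},
    {"offset":[0,0,80],"roll":0,"hand":8}
  ]
}}

```text
clock: 10.37
tool_pos: [0.5292, -0.3906, 0.0207]
orientation: [-179.9, -0.0, -92.9]
force: [0.5, 1.6, 0.0]
opening: 0.016
```

{"fn": "jog_arm", "kwargs": {
  "motion": [
    {"offset":[0,0,1.5],"roll":0,"hand":8},
    {"offset":[0,0,1.5],"roll":0,"hand":21},
    {"offset":[0,0,1.5],"roll":0,"hand":21},
    {"offset":[0,0,1.5],"roll":0,"hand":21},
    {"offset":[0,0,1.5],"roll":0,"hand":21},
    {"offset":[0,0,-15],"roll":0,"hand":21},
    {"offset":[0,0,-40],"roll":0,"hand":21},
    {"offset":[0,0,-80],"roll":0,"hand":21},
    {"offset":[0,0,-80],"roll":0,"hand":21},
    {"offset":[0,0,-80],"roll":0,"hand":21}
  ]
}}

```text
clock: 11.2
tool_pos: [0.5302, -0.3912, 0.1028]
orientation: [-179.7, -0.1, -92.9]
force: [-0.0, -0.5, -0.7]
opening: 0.021
```

```bash
python3 go.py .449 .0047 .11 -38.7 .449 .0047 .11 -93
```

```text
clock 11.2 pos [ 0.5302 -0.3912  0.1028] rpy [-1.797e+02 -1.000e-01 -9.290e+01] open 21.0 F [-0.  -0.5 -0.7] j [-19.  25. -11.   0. -53.  17.]
offset [-391.3, 101.2, -7.2] roll -0.946
offset [-391.3, 101.2, -7.2] roll 0.002
```

{"fn": "jog_arm", "kwargs": {
  "motion": [
    {"offset":[-391,101,-7],"roll":-0.946,"hand":60},
    {"offset":[-391,101,-7],"roll":-0.946,"hand":60},
    {"offset":[-391,101,-7],"roll":-0.946,"hand":60},
    {"offset":[-391,101,-7],"roll":-0.946,"hand":60},
    {"offset":[-391,101,-7],"roll":-0.946,"hand":60},
    {"offset":[-391,101,-7],"roll":-0.946,"hand":60},
    {"offset":[-391,101,-7],"roll":-0.946,"hand":60},
    {"offset":[-391,101,-7],"roll":-0.946,"hand":60},
    {"offset":[-391,101,-7],"roll":-0.946,"hand":60},
    {"offset":[-391,101,-7],"roll":-0.946,"hand":60},
    {"offset":[-391,101,-7],"roll":-0.946,"hand":60},
    {"offset":[-391,101,-7],"roll":-0.946,"hand":60},
    {"offset":[-391,101,-7],"roll":-0.946,"hand":60},
    {"offset":[-391,101,-7],"roll":-0.946,"hand":60},
    {"offset":[-391,101,-7],"roll":-0.946,"hand":60}
  ]
}}

```text
clock: 12.45
tool_pos: [0.4474, 0.0041, 0.1062]
orientation: [180.0, 0.0, -38.8]
force: [-0.2, 0.2, -0.2]
opening: 0.0599
```

```bash
python3 go.py .449 .0047 .018 -38.7; python3 -c "
from h import *
for n in('scene','top'): snap(n,n+'5')
a=cv2.imread('pics/scene5.png')[150:420,110:380];b=cv2.imread('pics/top5.png')[150:420,350:620]
cv2.imwrite('pics/c5.png',cv2.resize(np.hstack([a,b]),(800,400)))"
```

```text
clock 12.45 pos [0.4474 0.0041 0.1062] rpy [180.    0.  -38.8] open 59.9 F [-0.2  0.2 -0.2] j [ 26.   7. -37.  -0. -46.  25.]
offset [0.9, -1.5, 88.2] roll -0.002
```

View pics/c5.png

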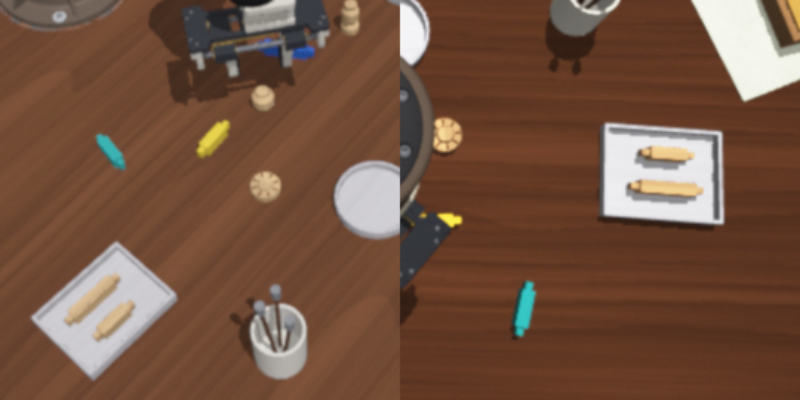

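Both rails lie flat side by side in the tin (top-crop 665,154 and 665,188). Next is the bun foot.

{"fn": "jog_arm", "kwargs": {
  "motion": [
    {"offset":[1,-1,40],"roll":0,"hand":60},
    {"offset":[1,-1,65],"roll":0,"hand":60},
    {"offset":[1,-1,82],"roll":0,"hand":60},
    {"offset":[1,-1,88],"roll":0,"hand":60},
    {"offset":[1,-1,88],"roll":0,"hand":60},
    {"offset":[1,-1,88],"roll":0,"hand":60},
    {"offset":[1,-1,88],"roll":0,"hand":26},
    {"offset":[1,-1,88],"roll":0,"hand":26},
    {"offset":[1,-1,88],"roll":0,"hand":26},
    {"offset":[1,-1,88],"roll":0,"hand":26},
    {"offset":[1,-1,88],"roll":0,"hand":26},
    {"offset":[1,-1,88],"roll":0,"hand":26},
    {"offset":[1,-1,88],"roll":0,"hand":26},
    {"offset":[1,-1,88],"roll":0,"hand":26}
  ]
}}

```text
clock: 13.72
tool_pos: [0.4491, 0.0055, 0.0191]
orientation: [-180.0, -0.0, -38.7]
force: [-1.6, 0.5, 6.2]
opening: 0.0329
```

```bash
python3 go.py .4995 .4305 .12 -38.7
```

```text
clock 13.72 pos [0.4491 0.0055 0.0191] rpy [-180.    -0.   -38.7] open 32.9 F [-1.6  0.5  6.2] j [ 26.  15. -43.   0. -32.  25.]
offset [-226.4, -363.2, -100.9] roll 0.0
```

{"fn": "jog_arm", "kwargs": {
  "motion": [
    {"offset":[0,0,-30],"roll":0,"hand":26},
    {"offset":[0,0,-65],"roll":0,"hand":26},
    {"offset":[0,0,-101],"roll":0,"hand":26},
    {"offset":[-226,-363,-101],"roll":0,"hand":26},
    {"offset":[-226,-363,-101],"roll":0,"hand":26},
    {"offset":[-226,-363,-101],"roll":0,"hand":26},
    {"offset":[-226,-363,-101],"roll":0,"hand":26},
    {"offset":[-226,-363,-101],"roll":0,"hand":26},
    {"offset":[-226,-363,-101],"roll":0,"hand":26},
    {"offset":[-226,-363,-101],"roll":0,"hand":26},
    {"offset":[-226,-363,-101],"roll":0,"hand":26},
    {"offset":[-226,-363,-101],"roll":0,"hand":26},
    {"offset":[-226,-363,-101],"roll":0,"hand":26},
    {"offset":[-226,-363,-101],"roll":0,"hand":26},
    {"offset":[-226,-363,-101],"roll":0,"hand":26},
    {"offset":[-226,-363,-101],"roll":0,"hand":26},
    {"offset":[-226,-363,-101],"roll":0,"hand":26}
  ]
}}

```text
clock: 15.13
tool_pos: [0.4992, 0.429, 0.1191]
orientation: [179.9, 0.0, -38.7]
force: [0.8, -0.3, -0.8]
opening: 0.0329
```

```bash
python3 go.py .4995 .4305 .0245 -38.7; python3 -c "
from h import *
for n in('scene',): snap(n,n+'6')
a=cv2.imread('pics/scene6.png')[40:240,280:480]
cv2.imwrite('pics/c6.png',cv2.resize(a,(600,600)))"
```

```text
clock 15.13 pos [0.4992 0.429  0.1191] rpy [179.9   0.  -38.7] open 32.9 F [ 0.8 -0.3 -0.8] j [ 58.  24. -10.  -0. -56.  -6.]
offset [-0.6, -1.4, 94.6] roll -0.001
```

View pics/c6.png

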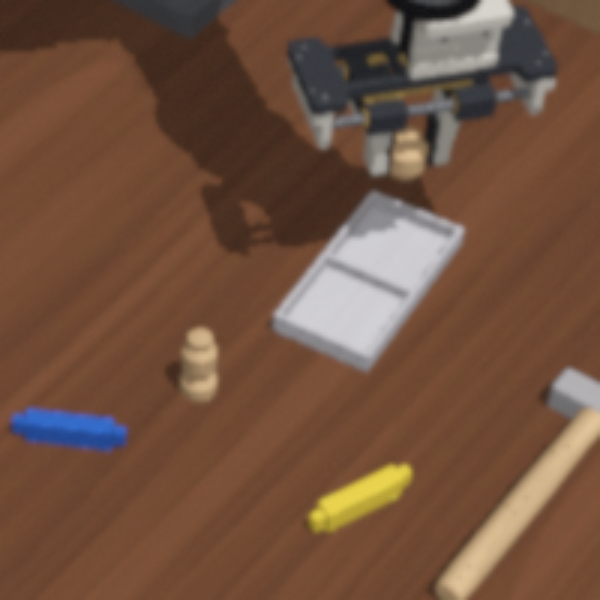

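The bun foot hangs upright (crop 408,155) over the far bay. Lowering it.

{"fn": "jog_arm", "kwargs": {
  "motion": [
    {"offset":[0,-1,35],"roll":0,"hand":26},
    {"offset":[0,-1,65],"roll":0,"hand":26},
    {"offset":[0,-1,82],"roll":0,"hand":26},
    {"offset":[0,-1,90],"roll":0,"hand":26},
    {"offset":[0,-1,94],"roll":0,"hand":26},
    {"offset":[0,-1,94],"roll":0,"hand":26},
    {"offset":[0,-1,94],"roll":0,"hand":26}
  ]
}}

```text
clock: 15.77
tool_pos: [0.5009, 0.4311, 0.0269]
orientation: [-179.9, -0.0, -38.7]
force: [-0.8, -0.2, 0.3]
opening: 0.033
```

{"fn": "jog_arm", "kwargs": {
  "motion": [
    {"offset":[0,0,2],"roll":0,"hand":26},
    {"offset":[0,0,3],"roll":0,"hand":26},
    {"offset":[0,0,3],"roll":0,"hand":26},
    {"offset":[0,0,3],"roll":0,"hand":26}
  ]
}}

```text
clock: 16.1
tool_pos: [0.5004, 0.431, 0.0232]
orientation: [-179.9, 0.0, -38.7]
force: [-0.8, -1.2, 2.7]
opening: 0.0329
```

Touching the floor (2.7 N). I'll release it and rise.

{"fn": "jog_arm", "kwargs": {
  "motion": [
    {"offset":[0,0,0],"roll":0,"hand":42},
    {"offset":[0,0,0],"roll":0,"hand":42},
    {"offset":[0,0,0],"roll":0,"hand":42},
    {"offset":[0,0,0],"roll":0,"hand":42},
    {"offset":[0,0,-10],"roll":0,"hand":42},
    {"offset":[0,0,-30],"roll":0,"hand":42},
    {"offset":[0,0,-60],"roll":0,"hand":42},
    {"offset":[0,0,-100],"roll":0,"hand":42},
    {"offset":[0,0,-100],"roll":0,"hand":42},
    {"offset":[0,0,-100],"roll":0,"hand":42}
  ]
}}

```text
clock: 16.93
tool_pos: [0.5014, 0.4323, 0.1267]
orientation: [-179.6, 0.0, -38.7]
force: [-0.2, -0.1, -1.3]
opening: 0.042
```

```bash
python3 go.py .4615 .2108 .13 -38.7
```

```text
clock 16.93 pos [0.5014 0.4323 0.1267] rpy [-179.6    0.   -38.7] open 42.0 F [-0.2 -0.1 -1.3] j [ 58.  24.  -9.   0. -56.  -6.]
offset [107.3, 197.9, -3.3] roll 0.0
```

{"fn": "jog_arm", "kwargs": {
  "motion": [
    {"offset":[107,198,-3],"roll":0,"hand":60},
    {"offset":[107,198,-3],"roll":0,"hand":60},
    {"offset":[107,198,-3],"roll":0,"hand":60},
    {"offset":[107,198,-3],"roll":0,"hand":60},
    {"offset":[107,198,-3],"roll":0,"hand":60},
    {"offset":[107,198,-3],"roll":0,"hand":60},
    {"offset":[107,198,-3],"roll":0,"hand":60},
    {"offset":[107,198,-3],"roll":0,"hand":60},
    {"offset":[107,198,-3],"roll":0,"hand":60},
    {"offset":[107,198,-3],"roll":0,"hand":60}
  ]
}}

```text
clock: 17.77
tool_pos: [0.4602, 0.2102, 0.1254]
orientation: [-180.0, -0.0, -38.7]
force: [-0.2, -0.7, 0.4]
opening: 0.0597
```

```bash
python3 go.py .4615 .2108 .029 -38.7; python3 -c "
from h import *
for n in('scene','top'): snap(n,n+'7')
a=cv2.imread('pics/scene7.png')[60:260,260:460];b=cv2.imread('pics/top7.png')[180:380,50:250]
cv2.imwrite('pics/c7.png',cv2.resize(np.hstack([a,b]),(800,400)))"
```

```text
clock 17.77 pos [0.4602 0.2102 0.1254] rpy [-180.    -0.   -38.7] open 59.7 F [-0.2 -0.7  0.4] j [ 47.  11. -29.   0. -50.   4.]
offset [0.7, -1.3, 96.4] roll 0.0
```

View pics/c7.png

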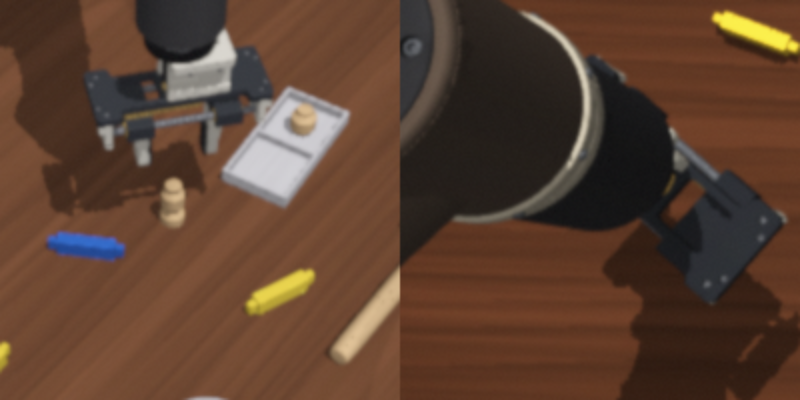

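The bun foot stands upright in the far bay (crop 303,119), and the jaws straddle the tall foot (crop 173,203).

{"fn": "jog_arm", "kwargs": {
  "motion": [
    {"offset":[1,-1,35],"roll":0,"hand":60},
    {"offset":[1,-1,65],"roll":0,"hand":60},
    {"offset":[1,-1,85],"roll":0,"hand":60},
    {"offset":[1,-1,96],"roll":0,"hand":60},
    {"offset":[1,-1,96],"roll":0,"hand":60},
    {"offset":[1,-1,96],"roll":0,"hand":60},
    {"offset":[1,-1,96],"roll":0,"hand":20},
    {"offset":[1,-1,96],"roll":0,"hand":20},
    {"offset":[1,-1,96],"roll":0,"hand":20},
    {"offset":[1,-1,96],"roll":0,"hand":20},
    {"offset":[1,-1,96],"roll":0,"hand":20},
    {"offset":[1,-1,96],"roll":0,"hand":20},
    {"offset":[1,-1,96],"roll":0,"hand":20},
    {"offset":[1,-1,96],"roll":0,"hand":20}
  ]
}}

```text
clock: 19.03
tool_pos: [0.4615, 0.2096, 0.03]
orientation: [-180.0, -0.0, -38.7]
force: [-1.1, -0.8, 4.8]
opening: 0.0267
```

```bash
python3 go.py .5085 .347 .12 -38.7
```

```text
clock 19.03 pos [0.4615 0.2096 0.03  ] rpy [-180.    -0.   -38.7] open 26.7 F [-1.1 -0.8  4.8] j [ 47.  19. -35.   0. -37.   5.]
offset [-49.2, -136.6, -90.0] roll -0.0
```

{"fn": "jog_arm", "kwargs": {
  "motion": [
    {"offset":[0,0,-30],"roll":0,"hand":20},
    {"offset":[0,0,-60],"roll":0,"hand":20},
    {"offset":[0,0,-90],"roll":0,"hand":20},
    {"offset":[-49,-137,-90],"roll":0,"hand":20},
    {"offset":[-49,-137,-90],"roll":0,"hand":20},
    {"offset":[-49,-137,-90],"roll":0,"hand":20},
    {"offset":[-49,-137,-90],"roll":0,"hand":20},
    {"offset":[-49,-137,-90],"roll":0,"hand":20},
    {"offset":[-49,-137,-90],"roll":0,"hand":20},
    {"offset":[-49,-137,-90],"roll":0,"hand":20},
    {"offset":[-49,-137,-90],"roll":0,"hand":20}
  ]
}}

```text
clock: 19.95
tool_pos: [0.5082, 0.346, 0.1193]
orientation: [179.9, 0.0, -38.8]
force: [-0.5, -0.9, -0.5]
opening: 0.0271
```

```bash
python3 go.py .5085 .347 .037 -38.7; python3 -c "
from h import *
for n in('scene',): snap(n,n+'8')
a=cv2.imread('pics/scene8.png')[40:240,280:480]
cv2.imwrite('pics/c8.png',cv2.resize(a,(600,600)))"
```

```text
clock 19.95 pos [0.5082 0.346  0.1193] rpy [179.9   0.  -38.8] open 27.1 F [-0.5 -0.9 -0.5] j [ 52.  21. -16.  -0. -54.  -1.]
offset [-0.4, -1.0, 82.3] roll -0.001
```

View pics/c8.png

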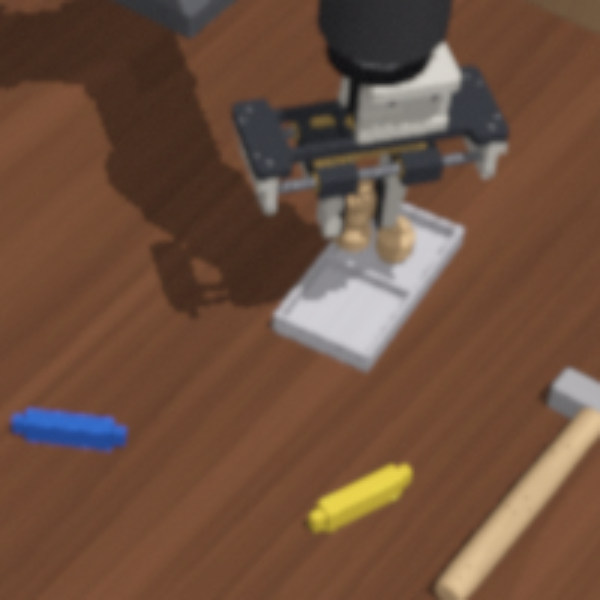

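The tall foot may lean a little in the grip (crop 350,238 to 365,188), so I'll check it enlarged against the vertical.

```bash
python3 - <<'E'
from h import *
s=snap('scene')
m=mask(s,'wood')[90:130,380:412]
for r in range(0,40,2):
    x=np.flatnonzero(m[r]); 
    if len(x): print(90+r,380+x.min(),380+x.max(),len(x))
for z in(.1,.16): print(proj(s,np.array([.5085,.347,z])))
i=s['img'][90:135,375:425,::-1]; cv2.imwrite('pics/c9.png',cv2.resize(i,(600,540),interpolation=cv2.INTER_CUBIC))
E
```

```text
102 400 403 4
104 400 403 4
106 396 403 8
108 396 403 8
110 397 402 6
112 397 402 6
114 397 403 7
116 396 411 12
118 394 411 18
120 394 411 15
122 394 411 12
124 408 411 4
126 410 411 2
[397.94927432 116.61768849]
[400.45935707  97.52645305]
```

View pics/c9.png

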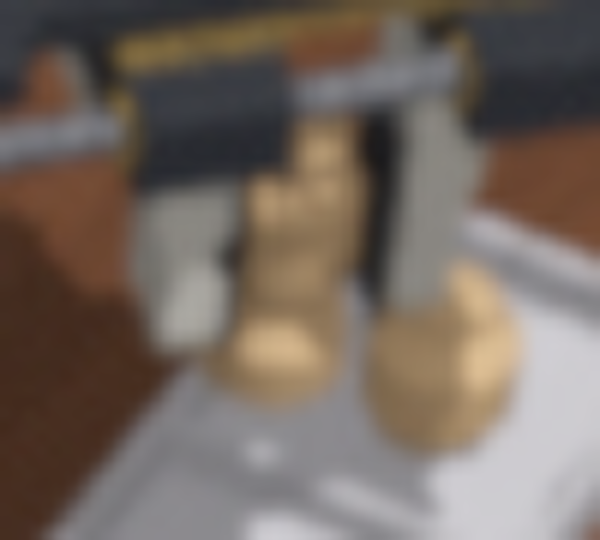

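It leans perhaps 5°, far below the tipping angle of about 27°, so it should square itself on the floor. I'll lower gently.

{"fn": "jog_arm", "kwargs": {
  "motion": [
    {"offset":[0,-1,35],"roll":0,"hand":20},
    {"offset":[0,-1,60],"roll":0,"hand":20},
    {"offset":[0,-1,73],"roll":0,"hand":20},
    {"offset":[0,-1,79],"roll":0,"hand":20},
    {"offset":[0,-1,81],"roll":0,"hand":20},
    {"offset":[0,-1,81],"roll":0,"hand":20},
    {"offset":[0,-1,81],"roll":0,"hand":20}
  ]
}}

```text
clock: 20.63
tool_pos: [0.51, 0.3482, 0.0398]
orientation: [-179.9, -0.0, -38.7]
force: [-0.1, 0.1, -0.2]
opening: 0.0268
```

{"fn": "jog_arm", "kwargs": {
  "motion": [
    {"offset":[0,0,2],"roll":0,"hand":20},
    {"offset":[0,0,3],"roll":0,"hand":20},
    {"offset":[0,0,4],"roll":0,"hand":20},
    {"offset":[0,0,4],"roll":0,"hand":20},
    {"offset":[0,0,4],"roll":0,"hand":20}
  ]
}}

```text
clock: 21.05
tool_pos: [0.5094, 0.3478, 0.0347]
orientation: [-180.0, -0.0, -38.7]
force: [-0.1, -0.4, -0.4]
opening: 0.027
```

{"fn": "jog_arm", "kwargs": {
  "motion": [
    {"offset":[0,0,1],"roll":0,"hand":20},
    {"offset":[0,0,1],"roll":0,"hand":20},
    {"offset":[0,0,1],"roll":0,"hand":20}
  ]
}}

```text
clock: 21.3
tool_pos: [0.5095, 0.348, 0.034]
orientation: [-180.0, -0.0, -38.7]
force: [-0.6, -0.9, 4.2]
opening: 0.0273
```

Floor contact (4.2 N). Opening slowly, then rising.

{"fn": "jog_arm", "kwargs": {
  "motion": [
    {"offset":[0,0,0],"roll":0,"hand":28.5},
    {"offset":[0,0,0],"roll":0,"hand":30},
    {"offset":[0,0,0],"roll":0,"hand":32},
    {"offset":[0,0,0],"roll":0,"hand":36},
    {"offset":[0,0,0],"roll":0,"hand":42},
    {"offset":[0,0,0],"roll":0,"hand":42},
    {"offset":[0,0,-10],"roll":0,"hand":42},
    {"offset":[0,0,-30],"roll":0,"hand":42},
    {"offset":[0,0,-60],"roll":0,"hand":42},
    {"offset":[0,0,-90],"roll":0,"hand":42},
    {"offset":[0,0,-90],"roll":0,"hand":42},
    {"offset":[0,0,-90],"roll":0,"hand":42}
  ]
}}

```text
clock: 22.3
tool_pos: [0.5103, 0.3489, 0.1266]
orientation: [-179.7, -0.0, -38.7]
force: [-0.1, -0.1, 0.0]
opening: 0.0423
```

```bash
python3 go.py .550 -.110 .11 -38.7
```

```text
clock 22.3 pos [0.5103 0.3489 0.1266] rpy [-179.7   -0.   -38.7] open 42.3 F [-0.1 -0.1  0. ] j [ 52.  20. -15.   0. -54.  -1.]
offset [317.9, 333.3, 16.6] roll -0.0
```

{"fn": "jog_arm", "kwargs": {
  "motion": [
    {"offset":[318,333,16],"roll":0,"hand":68},
    {"offset":[318,333,16],"roll":0,"hand":68},
    {"offset":[318,333,16],"roll":0,"hand":68},
    {"offset":[318,333,16],"roll":0,"hand":68},
    {"offset":[318,333,16],"roll":0,"hand":68},
    {"offset":[318,333,16],"roll":0,"hand":68},
    {"offset":[318,333,16],"roll":0,"hand":68},
    {"offset":[318,333,16],"roll":0,"hand":68},
    {"offset":[318,333,16],"roll":0,"hand":68},
    {"offset":[318,333,16],"roll":0,"hand":68},
    {"offset":[318,333,16],"roll":0,"hand":68},
    {"offset":[318,333,16],"roll":0,"hand":68},
    {"offset":[318,333,16],"roll":0,"hand":68},
    {"offset":[318,333,16],"roll":0,"hand":68},
    {"offset":[318,333,16],"roll":0,"hand":68}
  ]
}}

```text
clock: 23.55
tool_pos: [0.5489, -0.1101, 0.1073]
orientation: [180.0, 0.0, -38.7]
force: [0.2, -0.3, -0.3]
opening: 0.0681
```

```bash
python3 go.py .550 -.110 .014 -38.7; python3 -c "
from h import *
for n in('scene','top'): snap(n,n+'10')
a=cv2.imread('pics/scene10.png')[60:360,230:530];b=cv2.imread('pics/top10.png')[120:420,50:350]
cv2.imwrite('pics/c10.png',cv2.resize(np.hstack([a,b]),(800,400)))"
```

```text
clock 23.55 pos [ 0.5489 -0.1101  0.1073] rpy [180.    0.  -38.7] open 68.1 F [ 0.2 -0.3 -0.3] j [  9.  17. -24.  -0. -50.  43.]
offset [0.7, -0.8, 93.3] roll 0.0
```

View pics/c10.png

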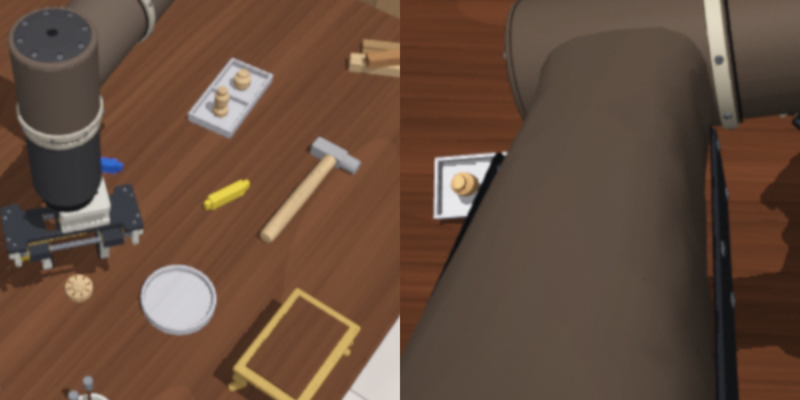

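Both feet stand upright, one per bay (crop 221,101 and 242,79). The rosette (80,288) is under the open jaws.

{"fn": "jog_arm", "kwargs": {
  "motion": [
    {"offset":[1,-1,35],"roll":0,"hand":68},
    {"offset":[1,-1,65],"roll":0,"hand":68},
    {"offset":[1,-1,85],"roll":0,"hand":68},
    {"offset":[1,-1,93],"roll":0,"hand":68},
    {"offset":[1,-1,94],"roll":0,"hand":68},
    {"offset":[1,-1,94],"roll":0,"hand":68},
    {"offset":[1,-1,94],"roll":0,"hand":36},
    {"offset":[1,-1,94],"roll":0,"hand":36},
    {"offset":[1,-1,94],"roll":0,"hand":36},
    {"offset":[1,-1,94],"roll":0,"hand":36},
    {"offset":[1,-1,94],"roll":0,"hand":36},
    {"offset":[1,-1,94],"roll":0,"hand":36},
    {"offset":[1,-1,94],"roll":0,"hand":36},
    {"offset":[1,-1,94],"roll":0,"hand":36}
  ]
}}

```text
clock: 24.82
tool_pos: [0.5509, -0.1108, 0.0142]
orientation: [-180.0, -0.0, -38.7]
force: [-0.5, 1.8, 5.8]
opening: 0.0421
```

```bash
python3 go.py .689 -.029 .09 -38.7
```

```text
clock 24.82 pos [ 0.5509 -0.1108  0.0142] rpy [-180.    -0.   -38.7] open 42.1 F [-0.5  1.8  5.8] j [  9.  24. -28.   0. -38.  43.]
offset [56.6, -150.2, -75.8] roll -0.0
```

{"fn": "jog_arm", "kwargs": {
  "motion": [
    {"offset":[0,0,-30],"roll":0,"hand":36},
    {"offset":[0,0,-60],"roll":0,"hand":36},
    {"offset":[0,0,-76],"roll":0,"hand":36},
    {"offset":[56,-150,-76],"roll":0,"hand":36},
    {"offset":[56,-150,-76],"roll":0,"hand":36},
    {"offset":[56,-150,-76],"roll":0,"hand":36},
    {"offset":[56,-150,-76],"roll":0,"hand":36},
    {"offset":[56,-150,-76],"roll":0,"hand":36},
    {"offset":[56,-150,-76],"roll":0,"hand":36},
    {"offset":[56,-150,-76],"roll":0,"hand":36},
    {"offset":[56,-150,-76],"roll":0,"hand":36}
  ]
}}

```text
clock: 25.73
tool_pos: [0.6871, -0.0293, 0.0893]
orientation: [180.0, 0.0, -38.8]
force: [-0.1, 0.1, 0.9]
opening: 0.0418
```

```bash
python3 go.py .689 -.029 .02 -38.7; python3 -c "
from h import *
for n in('scene',): snap(n,n+'11')
a=cv2.imread('pics/scene11.png')[180:380,260:460]
cv2.imwrite('pics/c11.png',cv2.resize(a,(600,600)))"
```

```text
clock 25.73 pos [ 0.6871 -0.0293  0.0893] rpy [180.    0.  -38.8] open 41.8 F [-0.1  0.1  0.9] j [ 14.  28.  -8.  -0. -54.  38.]
offset [1.3, -1.4, 69.3] roll -0.001
```

View pics/c11.png

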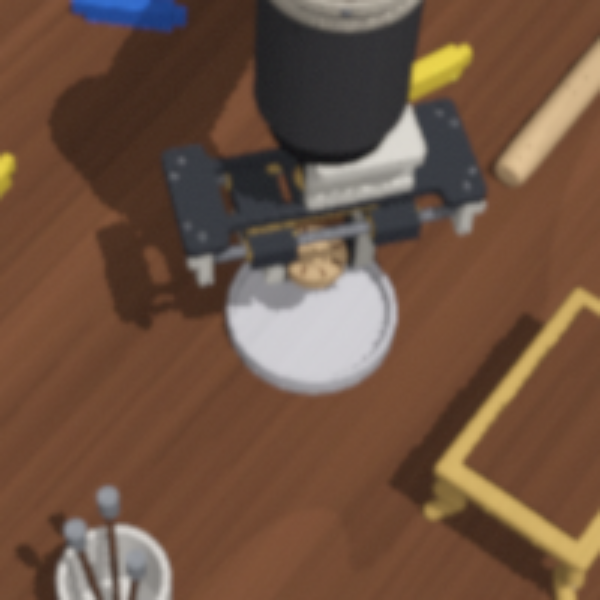

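The rosette is held face up (crop 318,262) over the round tin. Lowering it.

{"fn": "jog_arm", "kwargs": {
  "motion": [
    {"offset":[1,-1,30],"roll":0,"hand":36},
    {"offset":[1,-1,50],"roll":0,"hand":36},
    {"offset":[1,-1,62],"roll":0,"hand":36},
    {"offset":[1,-1,68],"roll":0,"hand":36},
    {"offset":[1,-1,69],"roll":0,"hand":36},
    {"offset":[1,-1,69],"roll":0,"hand":36},
    {"offset":[1,-1,69],"roll":0,"hand":36}
  ]
}}

```text
clock: 26.37
tool_pos: [0.6903, -0.0286, 0.0219]
orientation: [-179.9, -0.1, -38.7]
force: [0.4, 0.0, -0.7]
opening: 0.0423
```

{"fn": "jog_arm", "kwargs": {
  "motion": [
    {"offset":[0,0,1.5],"roll":0,"hand":36},
    {"offset":[0,0,3],"roll":0,"hand":36},
    {"offset":[0,0,3],"roll":0,"hand":36},
    {"offset":[0,0,3],"roll":0,"hand":36}
  ]
}}

```text
clock: 26.7
tool_pos: [0.69, -0.0285, 0.0182]
orientation: [-179.9, -0.1, -38.7]
force: [0.1, 0.4, 2.6]
opening: 0.042
```

{"fn": "jog_arm", "kwargs": {
  "motion": [
    {"offset":[0,0,0],"roll":0,"hand":44},
    {"offset":[0,0,0],"roll":0,"hand":50},
    {"offset":[0,0,0],"roll":0,"hand":54},
    {"offset":[0,0,0],"roll":0,"hand":54},
    {"offset":[0,0,0],"roll":0,"hand":54},
    {"offset":[0,0,-10],"roll":0,"hand":54},
    {"offset":[0,0,-30],"roll":0,"hand":54},
    {"offset":[0,0,-70],"roll":0,"hand":54},
    {"offset":[0,0,-110],"roll":0,"hand":54},
    {"offset":[0,0,-150],"roll":0,"hand":54},
    {"offset":[0,0,-200],"roll":0,"hand":54},
    {"offset":[0,0,-200],"roll":0,"hand":54}
  ]
}}

```text
clock: 27.7
tool_pos: [0.6926, -0.0289, 0.2274]
orientation: [-179.6, -0.5, -38.7]
force: [0.9, -0.2, 1.3]
opening: 0.0541
```

```bash
python3 go.py .25 .60 .23 -38.7
```

```text
clock 27.7 pos [ 0.6926 -0.0289  0.2274] rpy [-179.6   -0.5  -38.7] open 54.1 F [ 0.9 -0.2  1.3] j [ 14.  22.   2.   0. -69.  38.]
offset [-738.5, -214.5, -2.6] roll 0.001
```

{"fn": "jog_arm", "kwargs": {
  "motion": [
    {"offset":[-738,-214,-3],"roll":0,"hand":54},
    {"offset":[-738,-214,-3],"roll":0,"hand":54},
    {"offset":[-738,-214,-3],"roll":0,"hand":54},
    {"offset":[-738,-214,-3],"roll":0,"hand":54},
    {"offset":[-738,-214,-3],"roll":0,"hand":54},
    {"offset":[-738,-214,-3],"roll":0,"hand":54},
    {"offset":[-738,-214,-3],"roll":0,"hand":54},
    {"offset":[-738,-214,-3],"roll":0,"hand":54},
    {"offset":[-738,-214,-3],"roll":0,"hand":54},
    {"offset":[-738,-214,-3],"roll":0,"hand":54},
    {"offset":[-738,-214,-3],"roll":0,"hand":54},
    {"offset":[-738,-214,-3],"roll":0,"hand":54},
    {"offset":[-738,-214,-3],"roll":0,"hand":54},
    {"offset":[-738,-214,-3],"roll":0,"hand":54},
    {"offset":[-738,-214,-3],"roll":0,"hand":54},
    {"offset":[-738,-214,-3],"roll":0,"hand":54},
    {"offset":[-738,-214,-3],"roll":0,"hand":54},
    {"offset":[-738,-214,-3],"roll":0,"hand":54},
    {"offset":[-738,-214,-3],"roll":0,"hand":54},
    {"offset":[-738,-214,-3],"roll":0,"hand":54}
  ]
}}

```text
clock: 29.37
tool_pos: [0.245, 0.603, 0.2202]
orientation: [-180.0, 0.0, -38.5]
force: [0.4, -0.2, -0.5]
opening: 0.0538
```

```bash
python3 - <<'E'
from h import *
for n in('scene','top'):
    s=snap(n,n+'12')
    for u,v,p,t,r,a in blobs(s,'wood',.015):
        if .25<p[0]<.85 and abs(p[1])<.55: print(n,f'{u:.0f},{v:.0f}',np.round(p[:2],3),f'{t:.0f}',np.round(r[1]))
a=cv2.imread('pics/scene12.png')[90:420,120:510];b=cv2.imread('pics/top12.png')[110:385,50:600]
cv2.imwrite('pics/c12.png',np.vstack([cv2.resize(a[:,:],(355,300)),cv2.resize(b,(600,300))[:,:355]]) if 0 else np.hstack([cv2.resize(a,(400,338)),cv2.resize(b,(400,200)).__class__((338,400,3),dtype=np.uint8)*0]) if 0 else cv2.resize(b,(800,400)))
cv2.imwrite('pics/d12.png',cv2.resize(a,(702,594)))
E
```

```text
scene 187,366 [ 0.532 -0.392] 88 [65. 23.]
scene 172,352 [ 0.487 -0.389] 87 [88. 24.]
scene 364,283 [ 0.691 -0.029] 16 [40. 46.]
scene 256,236 [ 0.431 -0.081] 76 [55. 18.]
scene 403,202 [0.631 0.203] 62 [89. 28.]
scene 453,209 [0.734 0.257] 91 [ 28. 226.]
scene 395,136 [0.5   0.363] 119 [27. 78.]
scene 411,119 [0.498 0.437] 117 [31. 55.]
top 529,277 [ 0.486 -0.39 ] 87 [91. 18.]
top 530,253 [ 0.53  -0.394] 88 [17. 67.]
top 97,257 [0.502 0.436] 114 [33. 34.]
top 137,253 [0.513 0.358] 84 [25. 47.]
top 339,171 [ 0.687 -0.027] 175 [44. 40.]
top 196,146 [0.734 0.261] 90 [ 25. 218.]
```

View pics/c12.png

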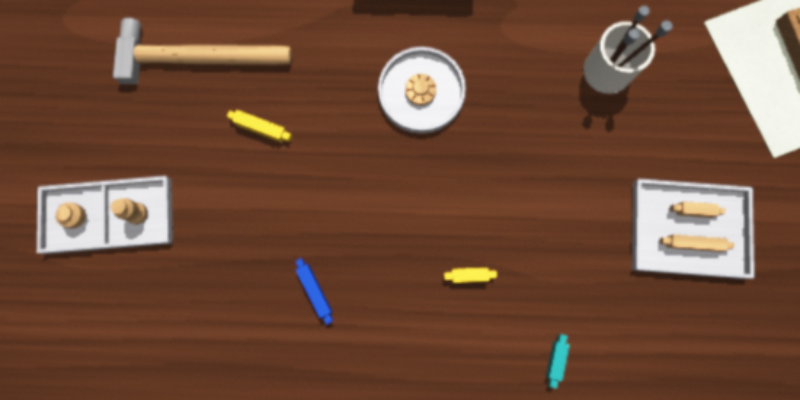

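View pics/d12.png

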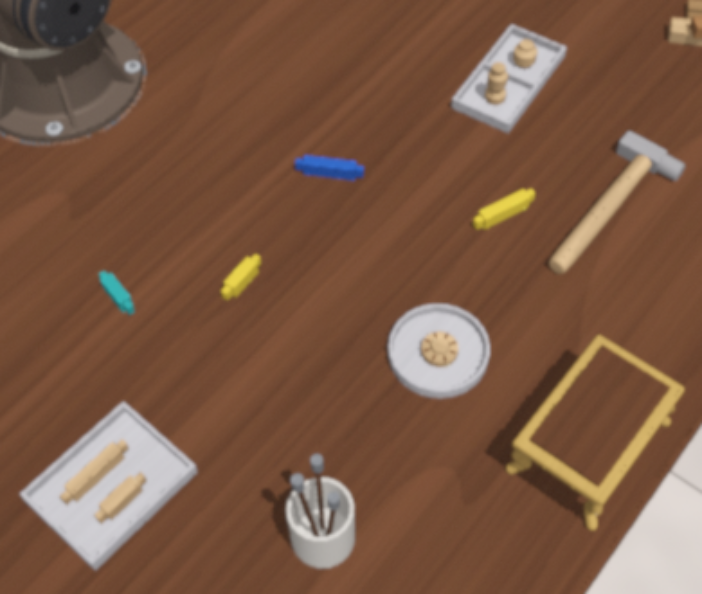

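Both views show all five parts in place: rails (top-crop 698,209 and 698,242), feet (70,215 and 128,210), rosette (420,89). The hammer, jar and look-alikes are where they were. Handing in.

```bash
python3 -c "
from h import *
o=ctrl.get_obs();print(o['clock'],np.abs(o['qvel']).max());print(order.close_job())"
```

```text
29.4667 1.5705471004354803
the job is handed in; nothing more can be done
None
```

All five bare-wood parts are sorted, and I handed the job in at about 29.5 s of the 128 s allowed.

- **Rails:** both lie flat, lengthways and side by side in the long tin, about 43 mm apart, at 87–88° against the tin's 87°.
- **Feet:** the bun foot stands in the far (+y) bay and the tall foot in the near one. Both are the same way up as at the start.
- **Rosette:** it lies face up at the centre of the round tin.
- **Left alone:** in the last pictures the hammer, the brush jar and all four coloured look-alikes stand where they were.

**Checks:** the feet and rosette were lowered until I felt 3–4 N of floor contact; the rails were released within about 1 mm of the floor. No reading was above about 6 N, and nothing was falling or slipping in either final view.

**Disagreements:** the tall foot looked about 5° tilted while in the grip, but the last views show it upright. The jaws read 1–2 mm under the nominal widths on the round parts, and the two cameras differed by a few millimetres, with no effect on the result. The arm was still settling very slightly (1.6°/s at one joint), well clear of everything, when I handed in.

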